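# Push the crumb tray in between the hay rack's feet

### The job

Push the shallow metal crumb tray along the ledge, through the narrow gap between the two black front feet of the hay rack, until the whole tray is behind both feet and lies straight between the rack's base rails. Only push it with the fingertips: it must stay flat on the ledge, never lifted or tipped. Leave the jar, the litter scoop and the willow ball where they are, and finish with the hand clear.

Things in the scene. Friction and masses are not known exactly. Their poses are not given: they have to be found in the camera images.
- rack: Metal wire hay rack, fixed to the ledge. Origin: on the ledge, midway between its two front feet. x axis: level, from the feet inwards to the rear of the rack; y: from foot to foot; z up. Two steel base rails (16 mm wide, 20 mm tall, inner faces 140 mm apart) run back from the feet to x = 272 mm, joined at the rear by a low cross-bar with its front face at x = 256 mm.
- foot_a (a point): Centre of the top of one front foot (rack y = +71 mm): a round black plastic stub, 28 mm diameter, 40 mm tall. The gap between the two feet is 114 mm.
- foot_b (a point): Centre of the top of the other front foot (rack y = -71 mm), the same in shape.
- basket (a point): Middle of the upper front rail of the rack's wire hay basket, 215 mm above the ledge. The basket (156 mm wide, 80 to 225 mm above the ledge) stands only over the rear part, rack x = 150 to 255 mm; it slopes down to the rear. All in front of x = 150 mm is open above the feet and rails.
- tray_center (a point): Centre, half-way up (17.5 mm above the ledge), of the crumb tray: shallow, open-topped, rectangular, plain metal, loose; 120 mm long (its x axis), 108 mm wide (its y axis), 35 mm tall, walls and floor 5 mm thick, empty, so fingertips can also reach inside and push a wall from within.
- tray: The same tray, origin at the centre of its underside. 0.3 to 0.56 kg. It starts in front of the rack's feet, its centre 130 to 175 mm before them and up to 40 mm to either side of the middle of the gap, its x axis within about 20 degrees of the rack's x axis.
- jar: Clear glass jar with a metal twist cap, 72 mm diameter, 110 mm tall, loose, upright; origin at the centre of its underside. Leave alone.
- scoop: Orange plastic litter scoop lying flat, loose; pan 110 x 100 x 35 mm centred on the origin (underside), flat handle reaching to 183 mm from the origin along its -x axis. Leave alone.
- ball: Round woven willow ball, 70 mm diameter, loose, with a flattened underside so that it stays put; origin at the centre of its underside. Leave alone.
There are look-alikes about, which are no part of the job. Of the things like the tray, leave any that is brown; of the rest the smaller one is meant.

How it is judged (in metres and radians):
On the way:
1. the tray, flat on the ledge, is between the two front feet (centre within 50 mm of the line through them) (x of tray_center in the frame of rack between -0.05 and 0.05 m and y of tray_center in the frame of rack between -0.012 and 0.012 m and height (world z) of tray_center below 0.022 m), for 0.1 s.
At the end, for the whole second after the job is handed in: The whole tray is behind both front feet (centre at least 72 mm behind the line through the feet), its centre within 22 mm of the rack's middle, its length within 0.2 rad of the rack's x axis, flat on the ledge and at rest (x of tray_center in the frame of rack between 0.072 and 0.2 m and y of tray_center in the frame of rack between -0.022 and 0.022 m and height (world z) of tray_center below 0.022 m and angle between the x axis of tray_center and the x axis of rack, either way round below 0.2 rad and angle between tray_center's own z axis and vertical below 0.05 rad and linear speed of tray below 0.02 m/s); the robot touches nothing.
It fails at once if the tray is lifted (centre more than 12 mm up) or tipped more than 0.2 rad (height (world z) of tray_center above 0.03 m or angle between tray_center's own z axis and vertical above 0.2 rad).
It fails at once if the jar is moved by more than 20 mm (distance of jar from where it was at the start of the episode above 0.02 m).
It fails at once if the scoop is moved by more than 20 mm (distance of scoop from where it was at the start of the episode above 0.02 m).
It fails at once if the ball is moved by more than 20 mm (distance of ball from where it was at the start of the episode above 0.02 m).
It also fails if it takes over 72 s, if anything falls off the work surface, if the arm or the gripper's body presses on something with over 40 N, if the wrist force passes 120 N, or if a joint passes its speed limit or range.

### The arm

A 6-joint arm with a two-finger parallel gripper is mounted at the origin on the work surface. World frame = base frame: x ahead of the robot, y to its left, z up, the work surface at z = 0. Lengths are in m, angles in degrees, forces in N, time in s.
With the tool pointing down it reaches from about 0.35 to 0.875 m from the base axis. Payload 15.5 kg.
Tool frame: the origin (TCP) lies at the very end of the fingers, on their centre line; the grasp point (between the pads) lies 19 mm behind it (manip.tcp_to_grasp is the distance from the TCP to the grasp point, in m); z points along the fingers, y is the line along which they close (so a half turn about z gives the same grasp; the last joint's range is limited). The gripper opens to 85 mm and grips with 20 to 120 N. Pads are 22 mm wide; open, the fingers measure 114 mm over their backs; the gripper's body (76 mm by 85 mm) begins 54 mm behind the grasp point. The pads swing forward as they close: fully open they stand 13 mm farther back than shut.
Start: joints at [65.289, 28.281, 77.091, -0, 74.628, -5.472], TCP at [0.206, 0.59, 0.231] pointing down, gripper open.
Joint ranges: [-166.48, 166.48], [-47.26, 123.95], [12.59, 153.08], [-70.14, 250.14], [6.76, 159.57], [-176.63, 176.63]. Speed limits (degrees/s): [108.29, 108.29, 147.25, 172.46, 172.46, 172.46].

### API

Orientations are given as a 3x3 rotation matrix whose columns are the frame's x, y, z axes.
In Python, from workcell import manip, viewer gives the robot as it stands.
- The arm moves only by the tool servo_tool, never from a script. Its argument "commands" is a list of rows, each a list of 3 entries, a list of its own where there are three numbers: the turn, a rotation vector about the tool's x, y, z in rad, then the shift along the tool's x, y, z in cm, then the gripper's target within -1 to 1 (fully open at 1, half-way at 0, shut at -1). In form: [[[wx, wy, wz], [tx, ty, tz], claw], ...]. A call has 1 to 20 rows; each row shifts and turns the commanded pose from where the row before left it, along the tool's axes as they then stand; what a row does not reach is not made up. A row lasts 1/8 s, in which the tool goes at most 62.5 mm and 10.7 degrees, less where a joint would pass 70% of its speed; a pose out of reach is approached as far as the arm can. A call with a gripper value outside its range is refused whole. The fingers move at their own pace and stop on an object; the grip force is fixed at half the most. Time passes only in rows, so rows that do not move let the fingers close. It gives the time, the measured TCP pose, the force, the opening and the grip force at its end, in the units of the state.
- manip.read_state(): the state, without advancing time (a new reading comes with each control period).
- viewer.snapshot(name): name is "side" or "top"; returns the picture (400x640x3 uint8, red, green, blue); there is no depth.
- viewer.calibration(name): a dict with "fx", "fy", "cx", "cy" (pixels), "k1" (the pictures are not rectified: a ray, as slopes to the right and down, at radius r is drawn at 1 + k1 r^2 times it, then the intrinsics apply), "pose" (4x4, takes a point from camera to world coordinates). Camera axes: x right, y down, z forward; pixel columns grow to the right and rows downward; lengths in m; the calibration is good to about 2 mm. A picture is of the moment at which its call begins. calibration takes no time and is no camera call.
- manip.job_done(): hands the job in; it is judged then, once.
The state is a dict: "t": time; "joint_positions": joint angles; "dq": joint speeds; "tau": joint torques, N m; "tcp_pos": TCP position; "tcp_rot": TCP orientation; "wrist_force": force on the tool from outside, world axes, zero at the start; "moment": the same for the moment, N m; "width": finger opening in m; "grasp_force": force on a finger pad.
Only numpy, scipy, OpenCV 4.12 (cv2) and the standard library are available. Lean on these libraries where they do the work, as an engineer would, in place of code of your own. Each camera call takes 0.05 s, during which the arm holds its last target. There are 200 camera calls.

## Working session

There is one attempt and no reset: what is moved stays moved. The work goes in short steps, Python scripts to look and compute and a tool call to move; the robot and the scene stay as the last step left them, time stands still between calls to the robot, and variables do not carry over. Pictures are saved under pics/ and viewed, at most 10 in all, crops included, and the job is handed in when it is done.

Besides the shell and the picture viewer there is one more tool, called after "Emit:" by a JSON object that holds its "api" and its "payload". servo_tool: Moves the arm, as the interface text tells. Its arguments: {"type":"object","properties":{"commands":{"type":"array","items":{"type":"array"}}},"required":["commands"]}

```bash
mkdir -p pics; cat > h.py <<'E'
import numpy as np, cv2
from workcell import manip, viewer
def snap(n,f):
    im=viewer.snapshot(n); cv2.imwrite(f'pics/{f}.png',im[:,:,::-1]); return im
def K(c): return np.array([[c['fx'],0,c['cx']],[0,c['fy'],c['cy']],[0,0,1]]),np.array([c['k1'],0,0,0,0.])
def ray(n,uv,z):
    c=viewer.calibration(n);k,d=K(c);T=np.array(c['pose'])
    p=cv2.undistortPoints(np.array(uv,float).reshape(-1,1,2),k,d).reshape(-1,2)
    r=np.c_[p,np.ones(len(p))]@T[:3,:3].T;o=T[:3,3]
    return o+r*((z-o[2])/r[:,2])[:,None]
def proj(n,P):
    c=viewer.calibration(n);k,d=K(c);T=np.linalg.inv(np.array(c['pose']))
    return cv2.projectPoints(np.array(P,float).reshape(-1,3),cv2.Rodrigues(T[:3,:3])[0],T[:3,3],k,d)[0].reshape(-1,2)
E
python3 - <<'E'
from h import *
for n in('top','side'):
    snap(n,n+'0'); print(viewer.calibration(n))
s=manip.read_state();print(s['tcp_pos'],s['tcp_rot'],s['width'],s['t'])
E
```

```text
{'fx': 449.8338124965527, 'fy': 449.8338124965527, 'cx': 316.8252495577467, 'cy': 200.011245747547, 'k1': -0.10748965332429453, 'pose': array([[ 2.30124604e-02, -9.86484422e-01,  1.62231042e-01,
         3.95856262e-01],
       [-9.99734814e-01, -2.28460324e-02,  2.89157193e-03,
         1.71262691e-01],
       [ 8.53844985e-04, -1.62254563e-01, -9.86748564e-01,
         1.24061230e+00],
       [ 0.00000000e+00,  0.00000000e+00,  0.00000000e+00,
         1.00000000e+00]])}
{'fx': 509.61954333789095, 'fy': 509.61954333789095, 'cx': 315.7301395370372, 'cy': 202.6729611360602, 'k1': -0.14030982460522468, 'pose': array([[-0.87065151, -0.27174672,  0.41002397,  0.04084127],
       [-0.49163264,  0.45322729, -0.7435606 ,  1.15756021],
       [ 0.01622611, -0.84896334, -0.52820258,  0.86247664],
       [ 0.        ,  0.        ,  0.        ,  1.        ]])}
[0.20581295 0.58981237 0.2307695 ] [[-9.44144646e-01  3.29531035e-01 -4.30167013e-04]
 [ 3.29531304e-01  9.44144151e-01 -9.70411370e-04]
 [ 8.63590069e-05 -1.05796220e-03 -9.99999437e-01]] 0.08541626065167326 0.1
```

View pics/top0.png

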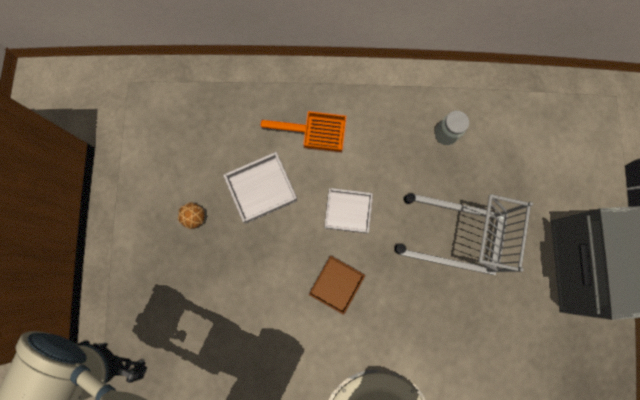

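View pics/side0.png

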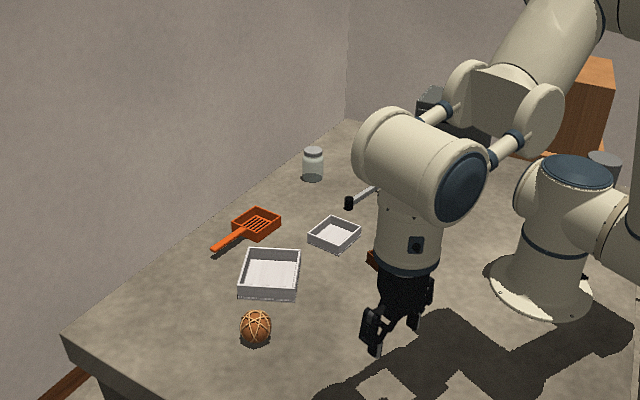

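Top view: tray-like things are the large metal tray at (260,187), the small metal tray at (348,210) and the brown one at (337,284). The small metal one fits, because it is not brown, it is the smaller of the other two, and it sits in front of the feet at (409,198) and (400,248). I'll confirm that in a crop.

```bash
python3 - <<'E'
from h import *
im=cv2.imread('pics/top0.png')
cv2.imwrite('pics/crop.png',cv2.resize(im[170:280,310:450],None,fx=5,fy=5,interpolation=cv2.INTER_CUBIC))
g=im.min(2)[170:250,310:385]; 
m=(g>135).astype(np.uint8);m=cv2.morphologyEx(m,cv2.MORPH_CLOSE,np.ones((5,5)))
n,l,st,ce=cv2.connectedComponentsWithStats(m);i=1+st[1:,4].argmax()
c=cv2.findContours((l==i).astype(np.uint8),0,2)[0][0]+[310,170]
w=ray('top',c.reshape(-1,2),0.035);r=cv2.minAreaRect((w[:,:2]*1000).astype(np.float32));print('tray mm',r)
f=ray('top',[[409,198],[400,248]],0.04);print(f,np.linalg.norm(f[0]-f[1]))
print('jar,scoop',ray('top',[[456,122],[325,131],[192,215]],[.11,.03,.035]))
E
```

```text
tray mm ((569.7396850585938, 88.31251525878906), (120.7427978515625, 109.21967315673828), 84.3912353515625)
[[ 0.60459481 -0.07571491  0.04      ]
 [ 0.4684977  -0.05036211  0.04      ]] 0.1384383915910737
jar,scoop [[ 0.80061304 -0.19079223  0.11      ]
 [ 0.79157822  0.15639788  0.03      ]
 [ 0.54483486  0.51375253  0.035     ]]
```

View pics/crop.png

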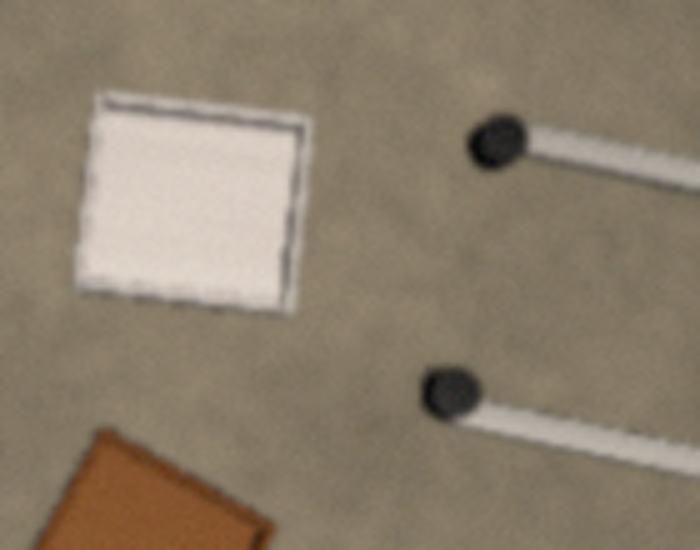

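The crop confirms the small metal tray: it measures 121 x 109 mm against the nominal 120 x 108. The feet are at crop (498,140) and (452,392). Next I fit the rack pose to the foot silhouettes with the known 142 mm spacing.

```bash
cat >> h.py <<'E'
from scipy.optimize import minimize
def fitrack(im):
    S=4
    d=cv2.resize(im,None,fx=S,fy=S,interpolation=cv2.INTER_CUBIC).max(2)
    m=np.zeros(d.shape,np.uint8)
    for u,v in((409,198),(400,248)):
        s=np.s_[(v-9)*S:(v+9)*S,(u-9)*S:(u+9)*S]; m[s]=d[s]<72
    a=np.linspace(0,2*np.pi,40)
    def cost(p):
        r=np.zeros_like(m);c,s=np.cos(p[2]),np.sin(p[2])
        for y in(.071,-.071):
            o=np.array([p[0]-s*y,p[1]+c*y])
            P=[[*(o+.014*np.array([np.cos(t),np.sin(t)])),z] for z in(0,.04) for t in a]
            h=cv2.convexHull(((proj('top',P)+.5)*S-.5).astype(np.float32))
            cv2.fillConvexPoly(r,np.round(h*16).astype(np.int32),1,8,4)
        return 1-(r&m).sum()/(r|m).sum()
    q=minimize(cost,[.5365,-.063,-1.754],method='Nelder-Mead',options=dict(initial_simplex=np.array([.5365,-.063,-1.754])+np.array([[0,0,0],[.006,0,0],[0,.006,0],[0,0,.05]])))
    return q.x,q.fun
def tray(im,u,v,w=50,thr=135):
    g=im.min(2)[v-w:v+w,u-w:u+w]
    m=cv2.morphologyEx((g>thr).astype(np.uint8),cv2.MORPH_CLOSE,np.ones((5,5)))
    n,l,st,ce=cv2.connectedComponentsWithStats(m);i=l[w,w]
    c=cv2.findContours((l==i).astype(np.uint8),0,2)[0][0]+[u-w,v-w]
    return cv2.minAreaRect((ray('top',c.reshape(-1,2),.035)[:,:2]*1000).astype(np.float32))
E
python3 - <<'E'
from h import *
im=cv2.imread('pics/top0.png')[:,:,::-1]
p,e=fitrack(im);print(p,np.degrees(p[2]),e)
c,s=np.cos(p[2]),np.sin(p[2]);R=np.array([[c,-s],[s,c]])
print('tray in rack',R.T@(np.array([.5697,.0883])-p[:2]))
for k,uv in dict(railA=[[418,197],[460,206],[418,203],[460,212]],railB=[[410,250],[480,263],[410,256],[480,270]],big=[[223,177],[275,153],[297,197],[246,221]]).items():
    z=.02 if k!='big' else .05
    w=ray('top',uv,z)[:,:2]; print(k,w.round(3).tolist(),((w-p[:2])@R).round(3).tolist())
st=manip.read_state();y0=np.degrees(np.arctan2(st['tcp_rot'][1][0],st['tcp_rot'][0][0]))
print('tool x yaw',y0,'want',np.degrees(p[2])+180)
for x in(-.265,-.2,0,.02):print(x,p[:2]+R@[x,0])
E
```

```text
[ 0.53900298 -0.06579605 -1.77317912] -101.59567976605614 0.2150764364786505
tray in rack [-0.15712124 -0.00090343]
railA [[0.611, -0.105], [0.589, -0.223], [0.595, -0.105], [0.572, -0.222]] [[0.024, 0.079], [0.144, 0.08], [0.027, 0.062], [0.147, 0.064]]
railB [[0.465, -0.081], [0.432, -0.275], [0.449, -0.081], [0.413, -0.275]] [[0.03, -0.07], [0.227, -0.062], [0.033, -0.085], [0.23, -0.081]]
big [[0.649, 0.431], [0.719, 0.292], [0.599, 0.228], [0.53, 0.362]] [[-0.509, 0.008], [-0.387, 0.105], [-0.3, -0.001], [-0.418, -0.094]]
tool x yaw 160.75966989093578 want 78.40432023394386
-0.265 [0.59226906 0.19379541]
-0.2 [0.57920379 0.13012203]
0 [ 0.53900298 -0.06579605]
0.02 [ 0.5349829  -0.08538786]
```

```bash
python3 - <<'E'
from h import *
from scipy.ndimage import map_coordinates as mc
im=cv2.imread('pics/top0.png');g=im.min(2).astype(float);mx=im.max(2).astype(float)
p=np.array([.539,-.0658,-1.7732]);c,s=np.cos(p[2]),np.sin(p[2]);R=np.array([[c,-s],[s,c]])
def samp(img,x,y,z):
    w=p[:2]+np.array([x,y])@R.T; uv=proj('top',np.c_[w,np.full(len(w),z)]);return mc(img,[uv[:,1],uv[:,0]],order=1)
def prof(x0,x1,ys):
    return [samp(g,*np.array([[x,y] for x in np.linspace(x0,x1,25)]).T,.02).mean().round() for y in ys]
for sg in(1,-1):
    for a,b in((.03,.08),(.08,.13)):
        ys=np.arange(.054,.100,.003)*sg; print(sg,a,dict(zip((ys*1000).round().astype(int).tolist(),map(int,prof(a,b,ys)))))
for t in(50,60,72,85):
  for u,v in((409,198),(400,248)):
    m=mx[v-9:v+9,u-9:u+9]<t; q=np.argwhere(m); print(t,q.mean(0)[::-1]+[u-9,v-9],q.min(0),q.max(0),m.sum())
for y in(.071,-.071):
    for z in (0,.04):print(proj('top',[[*(p[:2]+R@[0,y]),z]]))
E
```

```text
Traceback (most recent call last):
ValueError: matmul: Input operand 1 has a mismatch in its core dimension 0, with gufunc signature (n?,k),(k,m?)->(n?,m?) (size 2 is different from 25)
```

```bash
python3 - <<'E'
from h import *
from scipy.ndimage import map_coordinates as mc
im=cv2.imread('pics/top0.png');g=im.min(2).astype(float);mx=im.max(2).astype(float)
p=np.array([.539,-.0658,-1.7732]);c,s=np.cos(p[2]),np.sin(p[2]);R=np.array([[c,-s],[s,c]])
def samp(img,x,y,z):
    w=p[:2]+np.c_[x,y]@R.T; uv=proj('top',np.c_[w,np.full(len(w),z)]);return mc(img,[uv[:,1],uv[:,0]],order=1)
def prof(x0,x1,ys):
    return [samp(g,*np.array([[x,y] for x in np.linspace(x0,x1,25)]).T,.02).mean().round() for y in ys]
for sg in(1,-1):
    for a,b in((.03,.08),(.08,.13)):
        ys=np.arange(.054,.100,.003)*sg; print(sg,a,dict(zip((ys*1000).round().astype(int).tolist(),map(int,prof(a,b,ys)))))
for t in(50,60,72,85):
  for u,v in((409,198),(400,248)):
    m=mx[v-9:v+9,u-9:u+9]<t; q=np.argwhere(m); print(t,q.mean(0)[::-1]+[u-9,v-9],q.min(0),q.max(0),m.sum())
for y in(.071,-.071):
    for z in (0,.04):print(proj('top',[[*(p[:2]+R@[0,y]),z]]))
E
```

```text
1 0.03 {54: 98, 57: 98, 60: 98, 63: 94, 66: 90, 69: 110, 72: 143, 75: 156, 78: 154, 81: 148, 84: 131, 87: 110, 90: 100, 93: 100, 96: 101, 99: 101}
1 0.08 {54: 96, 57: 95, 60: 95, 63: 91, 66: 87, 69: 105, 72: 138, 75: 155, 78: 156, 81: 150, 84: 135, 87: 112, 90: 100, 93: 98, 96: 98, 99: 98}
-1 0.03 {-54: 103, -57: 102, -60: 101, -63: 101, -66: 100, -69: 106, -72: 134, -75: 156, -78: 163, -81: 167, -84: 154, -87: 115, -90: 97, -93: 97, -96: 97, -99: 97}
-1 0.08 {-54: 100, -57: 100, -60: 100, -63: 100, -66: 101, -69: 109, -72: 139, -75: 158, -78: 164, -81: 165, -84: 148, -87: 109, -90: 96, -93: 98, -96: 99, -99: 97}
50 [408.72368421 198.25      ] [5 4] [14 14] 76
50 [399.11290323 248.03225806] [6 4] [13 13] 62
60 [408.94047619 198.27380952] [5 4] [14 14] 84
60 [399.30120482 248.02409639] [5 4] [14 14] 83
72 [409. 198.] [4 4] [14 14] 95
72 [399.1827957  248.08602151] [5 3] [14 14] 93
85 [408.85436893 198.03883495] [4 3] [14 14] 103
85 [399.28431373 248.18627451] [5 3] [14 14] 102
[[407.64523703 199.02059136]]
[[410.57163031 196.6040961 ]]
[[397.76427834 248.49035123]]
[[400.43187845 247.65154201]]
```

The rack fit holds: both rails show at |y| = 70.5–85.5 mm, as they should. In the rack frame the tray is at (-157, -1) mm, yawed +6°. I'll go to a point behind it and turn the tool to the rack's heading.

Emit:
{"api": "servo_tool", "payload": {"commands": [[[0,0,0],[-4.124,-2.055,0],0],[[0,0,0],[-4.124,-2.055,0],0],[[0,0,0],[-4.124,-2.055,0],0],[[0,0,0],[-4.124,-2.055,0],0],[[0,0,0],[-4.124,-2.055,0],0],[[0,0,0],[-4.124,-2.055,0],0],[[0,0,0],[-4.124,-2.055,0],0],[[0,0,0],[-4.124,-2.055,0],0],[[0,0,0],[-4.124,-2.055,0],0],[[0,0,0],[-4.124,-2.055,0],0],[[0,0,0],[-4.124,-2.055,0],0],[[0,0,0],[-4.124,-2.055,0],0],[[0,0,0.18],[0,0,0],0],[[0,0,0.18],[0,0,0],0],[[0,0,0.18],[0,0,0],0],[[0,0,0.18],[0,0,0],0],[[0,0,0.18],[0,0,0],0],[[0,0,0.18],[0,0,0],0],[[0,0,0.18],[0,0,0],0],[[0,0,0.18],[0,0,0],0]]}}

```text
t: 2.6
tcp_pos: [0.5917, 0.1941, 0.2309]
tcp_rot: [[0.209, 0.978, -0.001], [0.978, -0.209, -0.0], [-0.0, -0.001, -1.0]]
wrist_force: [0.7, -0.7, 0.7]
width: 0.0428
grasp_force: 0.0
```

```bash
cat >> h.py <<'E'
RP=np.array([.539,-.0658,-1.7732]);_c,_s=np.cos(RP[2]),np.sin(RP[2]);RR=np.array([[_c,-_s],[_s,_c]])
def inrack(w): return (np.atleast_2d(w)[:,:2]-RP[:2])@RR
def rep():
    s=manip.read_state();r=np.array(s['tcp_rot'])
    print('t',s['t'],'tool rack',(inrack(s['tcp_pos'])*1000).round(1),'z',round(s['tcp_pos'][2]*1000,1),'yaw err',np.degrees(np.arctan2(r[1,0],r[0,0])-RP[2]-np.pi).round(2),'tz',r[:,2].round(3),'F',np.round(s['wrist_force'],1),'w',s['width'])
E
python3 -c "
from h import *
rep()"
```

```text
t 2.6 tool rack [[-265.2   -0.6]] z 230.9 yaw err -0.49 tz [-0.001 -0.    -1.   ] F [ 0.7 -0.7  0.7] w 0.042829468133523854
```

Emit:
{"api": "servo_tool", "payload": {"commands": [[[0,0,-0.0085],[-1.0,0.06,3.0],0],[[0,0,0],[0,0,5.0],0],[[0,0,0],[0,0,5.0],0],[[0,0,0],[0,0,5.0],0],[[0,0,0],[0,0,3.0],0],[[0,0,0],[0,0,1.0],0],[[0,0,0],[0,0,0],0],[[0,0,0],[-1.0,0,0],0],[[0,0,0],[-1.0,0,0],0],[[0,0,0],[-1.0,0,0],0],[[0,0,0],[-1.0,0,0],0],[[0,0,0],[-1.0,0,0],0],[[0,0,0],[0,0,0],0]]}}

```text
t: 4.22
tcp_pos: [0.5803, 0.1343, 0.0112]
tcp_rot: [[0.196, 0.981, -0.001], [0.981, -0.196, -0.0], [-0.0, -0.001, -1.0]]
wrist_force: [-0.8, -0.5, 0.3]
width: 0.0429
grasp_force: 0.0
```

```bash
python3 - <<'E'
from h import *
rep()
im=snap('top','top1'); cv2.imwrite('pics/c1.png',cv2.resize(im[150:290,240:440,::-1],None,fx=4,fy=4,interpolation=cv2.INTER_CUBIC))
E
```

```text
t 4.225 tool rack [[-2.044e+02  2.000e-01]] z 11.2 yaw err 0.29 tz [-0.001 -0.    -1.   ] F [-0.8 -0.5  0.3] w 0.04294054834421968
```

View pics/c1.png

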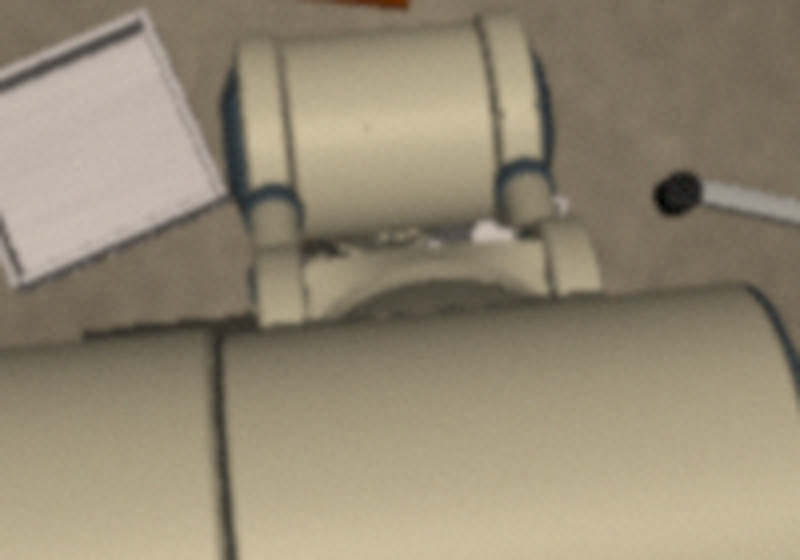

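The arm hides the tray in the top view; only a sliver of its corner shows, at crop (565,205). I'll push to the pre-gap station and use the side camera.

Emit:
{"api": "servo_tool", "payload": {"commands": [[[0,0,0.005],[-1.0,0,0],0],[[0,0,0],[-1.0,0,0],0],[[0,0,0],[-1.0,0,0],0],[[0,0,0],[-0.7,0,0],0],[[0,0,0],[0,0,0],0]]}}

```text
t: 4.9
tcp_pos: [0.5732, 0.0983, 0.0113]
tcp_rot: [[0.201, 0.98, -0.0], [0.98, -0.201, -0.0], [-0.0, -0.0, -1.0]]
wrist_force: [-0.2, 0.6, -0.2]
width: 0.0425
grasp_force: 0.0
```

```bash
python3 - <<'E'
from h import *
rep()
im=snap('side','s1'); cv2.imwrite('pics/c2.png',cv2.resize(im[150:290,240:440,::-1],None,fx=4,fy=4,interpolation=cv2.INTER_CUBIC))
E
```

```text
t 4.9 tool rack [[-167.6    0.5]] z 11.3 yaw err 0.01 tz [-0. -0. -1.] F [-0.2  0.6 -0.2] w 0.04251510709038367
```

View pics/c2.png

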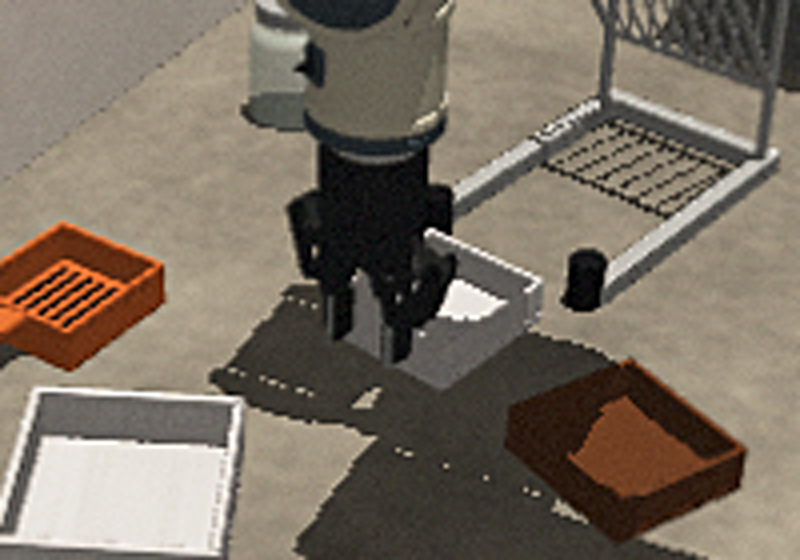

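The tray is in front of the fingers. Visible corners in the crop: rear -y bottom (443,389), front -y top (541,284), front edge near the hand (428,232). I'll measure them.

```bash
python3 - <<'E'
from h import *
def q(x,y):return [(x+.5)/4-.5+240,(y+.5)/4-.5+150]
print(inrack(ray('side',[q(443,389)],0))*1000, inrack(ray('side',[q(541,282),q(428,232)],.035))*1000)
print('footb base',inrack(ray('side',[q(590,257)],.04))*1000)
def p(x,y,z):
    w=RP[:2]+RR@[x,y]; return ((proj('side',[[*w,z]])-[240,150]+.5)*4-.5).round()
for P in((-.1566,-.054,0),(-.0366,-.054,.035),(-.0366,.054,.035),(0,-.071,.04)):print(P,p(*P))
E
```

```text
[[-155.40748729  -61.09110033]] [[-42.07718271 -61.78226257]
 [-44.33703224  41.70778756]]
footb base [[  3.58813696 -73.51278959]]
(-0.1566, -0.054, 0) [[434. 386.]]
(-0.0366, -0.054, 0.035) [[537. 275.]]
(-0.0366, 0.054, 0.035) [[422. 222.]]
(0, -0.071, 0.04) [[584. 258.]]
```

Corrected by the foot's bias, the tray is square and its centre is at about x = -100, y = -5 mm. I'll reach inside the tray and open the fingers to nudge the side wall and centre it.

Emit:
{"api": "servo_tool", "payload": {"commands": [[[0,0,0],[0.5,0,0],0],[[0,0,0],[0,0,-3.0],0],[[0,0,0],[0,-0.05,-3.0],0],[[0,0,0],[-3.5,0,0],0],[[0,0,0],[-3.8,0,0],0],[[0,0,0],[0,0,0],0],[[0,0,0],[0,0,2.0],0],[[0,0,0],[0,0,2.0],0],[[0,0,0],[0,0,1.7],0],[[0,0,0],[0,0,0],0.1],[[0,0,0],[0,0,0],0.25],[[0,0,0],[0,0,0],0.4],[[0,0,0],[0,0,0],0.5],[[0,0,0],[0,0,0],0.5],[[0,0,0],[0,0,0],0.5],[[0,0,0],[0,0,0],0.5]]}}

```text
t: 6.95
tcp_pos: [0.5593, 0.0324, 0.0143]
tcp_rot: [[0.2, 0.98, 0.0], [0.98, -0.2, -0.0], [0.0, 0.0, -1.0]]
wrist_force: [0.2, -0.3, 0.2]
width: 0.0643
grasp_force: 0.2
```

```bash
python3 - <<'E'
from h import *
rep()
im=snap('side','s2'); cv2.imwrite('pics/c3.png',cv2.resize(im[150:290,240:440,::-1],None,fx=4,fy=4,interpolation=cv2.INTER_CUBIC))
E
```

```text
t 6.95 tool rack [[-100.3    0.2]] z 14.3 yaw err 0.05 tz [ 0. -0. -1.] F [ 0.2 -0.3  0.2] w 0.06428752455775419
```

View pics/c3.png

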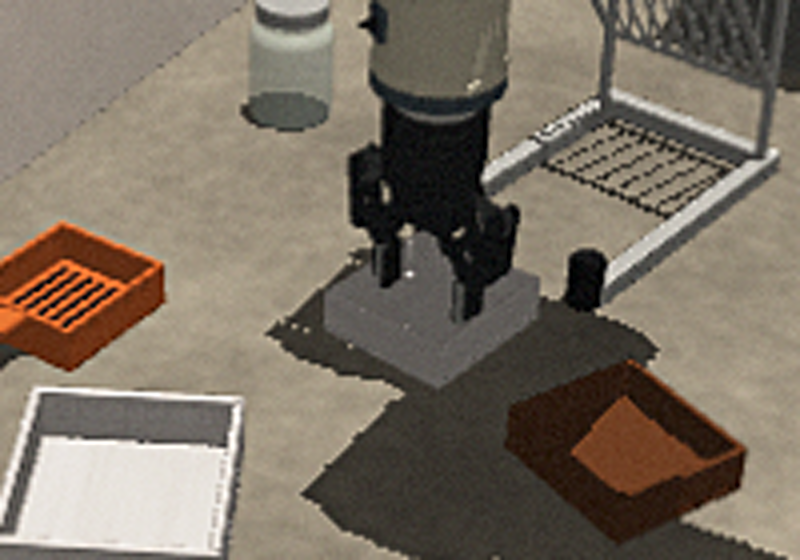

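The fingers are inside the tray. Its corners in the crop are (440,389) rear -y bottom, (325,291) rear +y top, and (540,281) front -y top.

```bash
python3 - <<'E'
from h import *
def q(x,y):return [(x+.5)/4-.5+240,(y+.5)/4-.5+150]
b=np.array([3.6,-2.5])
print(inrack(ray('side',[q(440,389)],0))*1000-b, inrack(ray('side',[q(325,291),q(540,281)],.035))*1000-b)
E
```

```text
[[-160.43163679  -57.01676584]] [[-161.26119468   50.07439786]
 [ -45.09499748  -57.96831087]]
```

Emit:
{"api": "servo_tool", "payload": {"commands": [[[0,0,0],[0,0.05,0],0.54],[[0,0,0],[0,0,0],0.57],[[0,0,0],[-1.5,0,0],0.57],[[0,0,0],[-1.5,0,0],0.57],[[0,0,0],[-1.0,0,0],0.57],[[0,0,0],[-1.0,0,0],0.57],[[0,0,0],[-1.0,0,0],0.57],[[0,0,0],[-1.0,0,0],0.57],[[0,0,0],[-1.0,0,0],0.57],[[0,0,0],[-1.0,0,0],0.57],[[0,0,0],[-1.0,0,0],0.57]]}}

```text
t: 8.38
tcp_pos: [0.5397, -0.0662, 0.0143]
tcp_rot: [[0.2, 0.98, 0.0], [0.98, -0.2, 0.0], [0.0, 0.0, -1.0]]
wrist_force: [0.7, 2.2, 1.4]
width: 0.0671
grasp_force: 1.5
```

Emit:
{"api": "servo_tool", "payload": {"commands": [[[0,0,0],[-1.0,0,0],0.57],[[0,0,0],[-1.0,0,0],0.57],[[0,0,0],[-1.0,0,0],0.57],[[0,0,0],[-1.0,0,0],0.57]]}}

```text
t: 8.88
tcp_pos: [0.5316, -0.1054, 0.0143]
tcp_rot: [[0.2, 0.98, 0.0], [0.98, -0.2, 0.0], [0.0, 0.0, -1.0]]
wrist_force: [0.7, 3.7, 2.0]
width: 0.067
grasp_force: 1.9
```

```bash
python3 - <<'E'
from h import *
rep()
im=snap('side','s3'); cv2.imwrite('pics/c4.png',cv2.resize(im[150:290,240:440,::-1],None,fx=4,fy=4,interpolation=cv2.INTER_CUBIC))
E
```

```text
t 8.875 tool rack [[40.3  0.7]] z 14.3 yaw err 0.05 tz [ 0.  0. -1.] F [0.7 3.7 2. ] w 0.06704996841376099
```

View pics/c4.png

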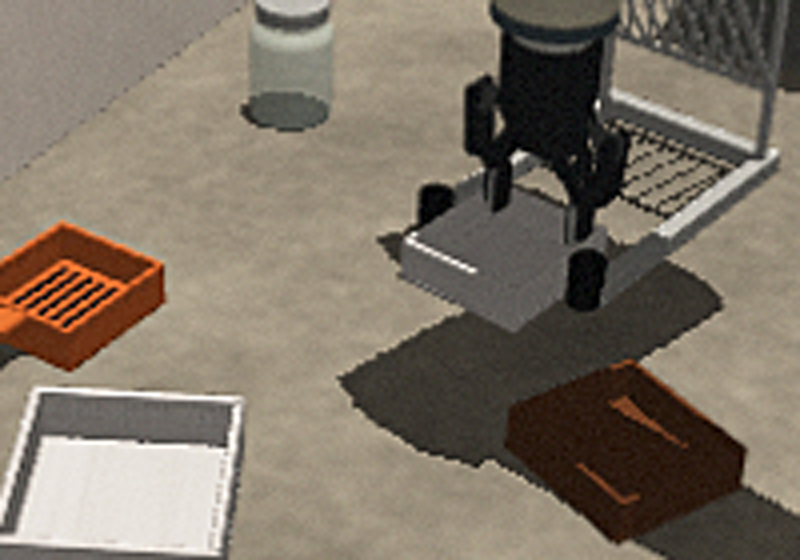

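The tray is entering cleanly between the feet, seen in the crop at (435,203) and (587,278), and the force is only 4 N. I'll go a little further, staying short of the basket, then change to pushing the rear wall.

Emit:
{"api": "servo_tool", "payload": {"commands": [[[0,0,0],[-1.0,0,0],0.57],[[0,0,0],[-1.0,0,0],0.57],[[0,0,0],[0,0,0],0.4],[[0,0,0],[0.6,0,0],0.2],[[0,0,0],[0,0,0],0],[[0,0,0],[0,0,-2.0],0],[[0,0,0],[0,0,-2.5],0],[[0,0,0],[0,0,-2.5],0],[[0,0,0],[4.0,0,0],0],[[0,0,0],[5.0,0,0],0],[[0,0,0],[4.0,0,0],0],[[0,0,0],[0,0,0],0]]}}

```text
t: 10.42
tcp_pos: [0.5552, 0.0115, 0.0843]
tcp_rot: [[0.197, 0.98, 0.0], [0.98, -0.197, 0.0], [0.0, 0.0, -1.0]]
wrist_force: [0.1, -0.3, 0.5]
width: 0.0427
grasp_force: 0.0
```

```bash
python3 - <<'E'
from h import *
rep()
im=snap('side','s4'); cv2.imwrite('pics/c5.png',cv2.resize(im[150:290,240:440,::-1],None,fx=4,fy=4,interpolation=cv2.INTER_CUBIC))
E
```

```text
t 10.425 tool rack [[-79.    0.3]] z 84.3 yaw err 0.26 tz [ 0.  0. -1.] F [ 0.1 -0.3  0.5] w 0.04273550059383922
```

View pics/c5.png

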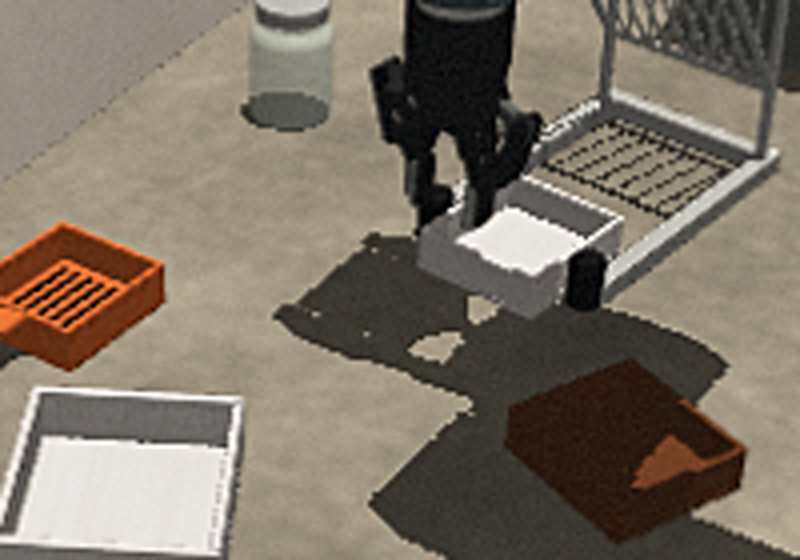

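The tray is threaded between the feet, with its rear corners at crop (528,317) and (420,238), so its centre is near x = 15 mm. I'll lower the hand behind it and push the rear wall.

Emit:
{"api": "servo_tool", "payload": {"commands": [[[0,0,0.004],[0,0,3.0],0],[[0,0,0],[0,-0.03,3.0],0],[[0,0,0],[0,0,1.3],0],[[0,0,0],[0,0,0],0],[[0,0,0],[-1.0,0,0],0],[[0,0,0],[-1.0,0,0],0],[[0,0,0],[-1.0,0,0],0],[[0,0,0],[-1.0,0,0],0],[[0,0,0],[-1.0,0,0],0],[[0,0,0],[-1.0,0,0],0],[[0,0,0],[-1.0,0,0],0],[[0,0,0],[-1.0,0,0],0]]}}

```text
t: 11.98
tcp_pos: [0.5382, -0.07, 0.0113]
tcp_rot: [[0.204, 0.979, -0.0], [0.979, -0.204, 0.0], [0.0, -0.0, -1.0]]
wrist_force: [0.2, 5.0, 3.2]
width: 0.043
grasp_force: 2.1
```

Emit:
{"api": "servo_tool", "payload": {"commands": [[[0,0,0],[-1.0,0,0],0],[[0,0,0],[-1.0,0,0],0],[[0,0,0],[-0.7,0,0],0],[[0,0,0],[0,0,0],0]]}}

```text
t: 12.48
tcp_pos: [0.5326, -0.0965, 0.0112]
tcp_rot: [[0.205, 0.979, -0.0], [0.979, -0.205, -0.0], [-0.0, -0.0, -1.0]]
wrist_force: [-0.1, -0.3, -0.3]
width: 0.0425
grasp_force: 0.0
```

Emit:
{"api": "servo_tool", "payload": {"commands": [[[0,0,0],[1.0,0,0],0],[[0,0,0],[4.0,0,0],0],[[0,0,0],[5.0,0,0],0],[[0,0,0],[0,0,-3.0],0],[[0,0,0],[0,0,-5.0],0],[[0,0,0],[0,0,-5.0],0],[[0,0,0],[4.0,0,-5.0],0],[[0,0,0],[5.0,0,0],0],[[0,0,0],[5.0,0,0],0],[[0,0,0],[5.0,0,0],0],[[0,0,0],[5.0,0,0],0],[[0,0,0],[0,0,0],0]]}}

```text
t: 13.98
tcp_pos: [0.6016, 0.2402, 0.1897]
tcp_rot: [[0.2, 0.98, 0.0], [0.98, -0.2, 0.0], [0.0, -0.0, -1.0]]
wrist_force: [-0.3, -0.7, -0.6]
width: 0.0429
grasp_force: 0.0
```

```bash
python3 - <<'E'
from h import *
rep()
im=snap('top','t5'); cv2.imwrite('pics/c6.png',cv2.resize(im[110:310,360:560,::-1],None,fx=3,fy=3,interpolation=cv2.INTER_CUBIC))
E
```

```text
t 13.975 tool rack [[-3.124e+02 -2.000e-01]] z 189.7 yaw err 0.05 tz [ 0.  0. -1.] F [-0.3 -0.7 -0.6] w 0.04285155826493106
```

View pics/c6.png

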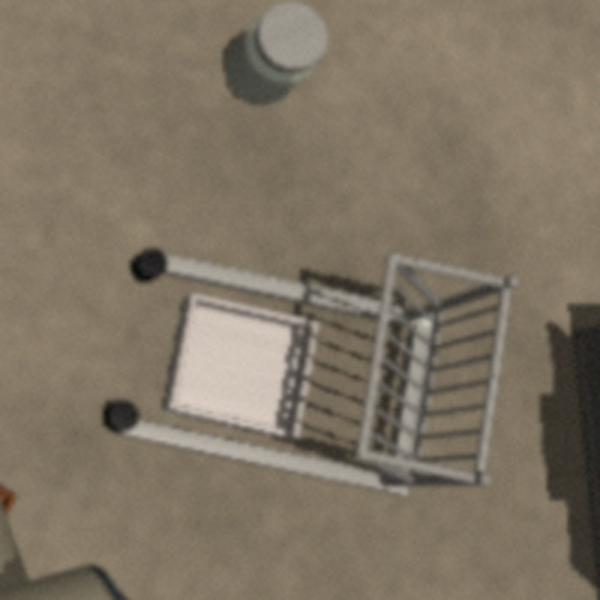

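The tray lies straight between the rails, with crop corners at (190,297), (318,322), (297,437) and (166,408). A check in numbers before handing in:

```bash
python3 - <<'E'
from h import *
c=np.array([[190,297],[318,322],[297,437],[166,408]])
w=inrack(ray('top',(c+.5)/3-.5+[360,110],.035))*1000
print(w.round(1),w.mean(0));d=w[1]-w[0]+w[2]-w[3];print(np.degrees(np.arctan2(d[1],d[0])))
m=w.mean(0)
if 80<m[0]<190 and abs(m[1])<15: print(manip.job_done())
E
```

```text
[[ 40.6  47. ]
 [160.3  50.7]
 [159.8 -56.2]
 [ 38.3 -56.6]] [99.74419493 -3.79567885]
0.9792687637706142
the job is handed in; nothing more can be done
None
```

The small metal crumb tray is behind both feet and straight between the rails: its centre measured about 100 mm behind them, 4 mm off the middle, turned about 1°. The hand is clear, nothing but the tray was touched, and the job was handed in at about 14 s; the verdict itself was not reported back.

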